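# Seat the drive collar of a vegetable cutter over its hidden pin and hold it home

## Task

Park the vegetable cutter's drive: twist the red park knob clockwise to its stop, then let go of it so that it springs back. After that turn the knurled collar on the drive shaft until its hidden keyway drops over the cross pin, push it fully home and keep holding it down with the gripper: the job finishes while you are still holding it there against its spring. Leave everything else on the table where it is.

Things in the scene. Friction and masses are not known exactly. Their poses are not given: they have to be found in the camera images.
- machine: White power base of a vegetable cutter, a box 220 (x) x 320 (y) x 100 high, fixed to the table. Origin under its centre; z up. Drive shaft and park knob stand on its flat deck (100 above the table), one 75 to the left and the other 75 to the right of the centre along the machine's y: which is where varies.
- drive: Upright steel drive shaft, diameter 20, fixed on the machine's deck; origin on its axis at deck level, z up; its top (red dot) is 60 above the origin. Foot plate: diameter 74, 4 high. Hidden under the collar a fixed level cross pin (diameter 6, 36 long, top 29 above the origin) goes through the shaft, in an unknown direction not given by the drive's axes.
- knob_grip (a point): Point on the axis of the red park knob, 36 above the deck: the middle height of its grip bar. The bar is 42 long, 14 thick and upright, rising to 48 above the deck above a disc of diameter 44 (top 14 above the deck). The point turns with the knob; its x lies along the bar, its z points up.
- park_knob (a joint): Turn of the park knob in rad: 0 at rest, growing clockwise seen from above, hard stop at 1.2. A spring always drives it back to 0: 0.03 Nm at rest, 0.13 Nm at the stop.
- collar: Loose knurled aluminium hub collar with a blue band round its top, outer diameter 56 to 57, height 42, 0.15 kg, upright round the shaft with play of about 1.5; grip it across its diameter from above. Origin on its axis at its underside. At the start the underside is 22 above the drive's origin; pushed down there it stops after 1 on the hidden pin.
- collar_top (a point): Centre of the collar's top, 42 above its underside. Inside is a hidden keyway slot (11 wide, 10 deep, same after half a turn). After 0.4 to 1.25 rad clockwise (from above) from the start it lies over the pin, with about 0.13 rad of play either way; then the collar can be pushed down until its underside is 11 above the drive's origin: home, a hard stop.
- ejector (a joint): Brass ejector ring (diameter 58) round the shaft, under the collar: how far it is pushed down (m), 0 at the start, 0.011 with the collar home. Its spring pushes the collar up all the way, with 3.5 N at 0 and 7 N at home, so the collar jumps up if let go.
- spice_jar: Bystander, loose, leave alone: amber jar with red cap, diameter 42, height 75, standing on the machine's deck between and behind shaft and knob; origin under its foot.
- slicing_disc: Bystander, loose, leave alone: steel slicing disc lying on the table beside the machine, diameter 170, 18 high at its hub; origin under its centre.
- measuring_cup: Bystander, loose, leave alone: clear measuring cup, diameter 72, height 85, handle towards its +y, standing beside the machine; origin under its foot.
- inset_pan: Bystander, loose, leave alone: open steel pan 170 x 105 x 65 on the table; origin under its centre.
- squeeze_bottle: Bystander, loose, leave alone: amber squeeze bottle with yellow cap, diameter 60, height 170, on the far side of the table; origin under its foot.
- knob_base: Grey round foot (diameter 68, 6 high) on the deck that carries the park knob; fixed. Origin under its centre at deck level, x along the resting grip bar, z up.
Mind the look-alikes: they are no part of the job. What is shaped like the collar but green or purple is not meant.

How it is judged:
By the outcome, as a careful person would: the job done as asked, in the order asked, and still so for the second after the job is handed in, while the arm keeps its last pose, push and grip.
It also fails if it takes over 51 s, if anything falls off the work surface, if the arm or the gripper's body presses on something with over 40 N, if the wrist force passes 120 N, or if a joint passes its speed limit or range.

## Robot

A 6-joint arm with a two-finger parallel gripper is mounted at the origin on the work surface. World frame = base frame: x ahead of the robot, y to its left, z up, the work surface at z = 0. Lengths are in m, angles in degrees, forces in N, time in s.
With the tool pointing down it reaches from about 0.25 to 0.725 m from the base axis. Payload 9.7 kg.
Tool frame: the origin (TCP) lies midway between the tips of the shut fingers; the grasp point (between the pads) lies 19 mm behind it; z points along the fingers, y is the line along which they close (so a half turn about z gives the same grasp; the last joint's range is limited). The gripper opens to 85 mm and grips with 20 to 120 N. Pads are 22 mm wide; open, the fingers measure 114 mm over their backs; the gripper's body (76 mm by 85 mm) begins 54 mm behind the grasp point. The pads swing forward as they close: fully open they stand 13 mm farther back than shut.
Start: joints at [-76.49, 4.979, 10.078, 95.1, 0, 90], TCP at [0.128, -0.535, 0.231] pointing down, gripper open.
Joint ranges: [-179.16, 179.16], [-48.56, 103.87], [-65.8, 70.77], [-126.05, 130.52], [-82.76, 87.17], [-180, 180]. Speed limits (degrees/s): [127.2, 127.2, 147.25, 180, 180, 180].

## Interface

Orientations are given as [roll, pitch, yaw] about the fixed x, y, z axes, in that order (R = Rz(yaw) Ry(pitch) Rx(roll)).
In Python, from workcell import * gives the robot as it stands.
- The arm moves only by the tool servo_tool, never from a script. Its argument "moves" is a list of rows, each a list of 4 numbers: the shift along the world's x, y, z in shares of 60 cm (1.0 is 60 cm), then the turn about the world's z in parts of the range, where 1.0 means 2 pi rad. A call has 1 to 20 rows; each row is the pose to reach, as a shift and turn from the pose commanded when the call began; what a row does not reach only later rows make up. A row lasts 1/12 s, in which the tool goes at most 41.7 mm and 7.16 degrees, less where a joint would pass 70% of its speed; a pose out of reach is approached as far as the arm can. A call with a gripper value outside its range is refused whole. "claw" is the closure, from 0 (fully open) to 1 (shut), set as the call begins (left out, the last holds). The fingers move at their own pace and stop on an object; "force" is the grip in N (left out, the last holds). Time passes only in rows, so rows that repeat a pose let the fingers close. It gives the time, the measured TCP pose, the force, the opening and the grip force at its end, in the units of the state.
- get_obs(): the state, without advancing time (a new reading comes with each control period).
- camera(name): name is "scene" or "top" or "wrist"; returns the picture (420x560x3 uint8, red, green, blue); there is no depth.
- get_calibration(name): a dict with "fx", "fy", "cx", "cy" (pixels), "rvec" (rotation vector, rad) and "tvec" (3), from world to camera coordinates, as OpenCV has them; the wrist camera has in their place "tool_from_camera" (4x4, takes a point from camera to tool coordinates, whose origin is the TCP and whose axes are the flange's). Camera axes: x right, y down, z forward; pixel columns grow to the right and rows downward; lengths in m; the calibration is good to about 2 mm. A picture is of the moment at which its call begins: read the wrist's pose just before it. get_calibration takes no time and is no camera call.
- job_done(): hands the job in; it is judged then, once.
The state is a dict: "time": time; "q": joint angles; "qd": joint speeds; "joint_efforts": joint torques, N m; "ee_pos": TCP position; "tcp_rot": TCP orientation; "wrist_force": force on the tool from outside, world axes, zero at the start; "torque": the same for the moment, N m; "opening": finger opening in m; "grasp_force": force on a finger pad.
Only numpy, scipy, OpenCV 4.12 (cv2) and the standard library are available. Lean on these libraries where they do the work, as an engineer would, in place of code of your own. Each camera call takes 0.05 s, during which the arm holds its last target. There are 200 camera calls.

## Working session

There is one attempt and no reset: what is moved stays moved. The work goes in short steps, Python scripts to look and compute and a tool call to move; the robot and the scene stay as the last step left them, time stands still between calls to the robot, and variables do not carry over. Pictures are saved under pics/ and viewed, at most 10 in all, crops included, and the job is handed in when it is done.

Besides the shell and the picture viewer there is one more tool, called as name([rows], argument=value, ...), one row to a line, values as JSON. servo_tool: Moves the arm, as the interface text tells. Its arguments: {"type":"object","properties":{"moves":{"type":"array","items":{"type":"array","items":{"type":"number"}}},"claw":{"type":"number"},"force":{"type":"number"}},"required":["moves"]}

```bash
ls; mkdir -p pics; python3 - <<'E'
from workcell import *
import cv2
for n in("scene","top"):
    im=camera(n); cv2.imwrite(f"pics/{n}0.png",im[:,:,::-1]); print(n,get_calibration(n))
print(get_calibration("wrist")); print(get_obs())
E
```

```text
pics
scene {'fx': 533.8249476401012, 'fy': 533.8249476401012, 'cx': 280.3158037895083, 'cy': 208.2288412297933, 'rvec': array([ 1.8844283 ,  1.78924219, -0.63633721]), 'tvec': array([-0.02340822, -0.41280119,  1.69191592])}
top {'fx': 397.3903714365488, 'fy': 397.3903714365488, 'cx': 280.48434729298873, 'cy': 211.1196846286834, 'rvec': array([ 2.10304887, -2.14396105,  0.18479835]), 'tvec': array([0.03469202, 0.60281745, 1.10165707])}
{'fx': 308.62389221523046, 'fy': 308.62389221523046, 'cx': 281.6806345024466, 'cy': 208.22093529640006, 'tool_from_camera': array([[-5.91985417e-04, -9.65834489e-01, -2.59159005e-01,
         6.56951373e-02],
       [ 9.99998868e-01, -2.13201149e-04, -1.48969442e-03,
        -1.28067696e-04],
       [ 1.38354525e-03, -2.59159593e-01,  9.65833521e-01,
        -1.42537947e-01],
       [ 0.00000000e+00,  0.00000000e+00,  0.00000000e+00,
         1.00000000e+00]])}
{'time': 0.1, 'q': array([-7.64905692e+01,  5.00799805e+00,  1.00384464e+01,  9.50995827e+01,
        1.21505986e-04,  8.99976322e+01]), 'qd': array([ 0.0718234 ,  0.04791213,  0.07609757,  0.02531334,  0.14581573,
       -0.03136289]), 'joint_efforts': array([-1.04192206e-04, -5.21559012e+01,  4.65654945e+01,  1.60251529e-02,
       -1.21557147e-05, -9.25915941e-06]), 'ee_pos': array([ 0.1284347 , -0.53457878,  0.23064859]), 'tcp_rot': array([-1.79930866e+02, -1.24362986e-04,  1.35117985e+01]), 'wrist_force': array([-0.17945381, -0.5919275 ,  0.22818534]), 'torque': array([ 0.01996391,  0.07252818, -0.03194843]), 'grasp_force': 0.0, 'opening': 0.08505108970259656}
```

View pics/scene0.png

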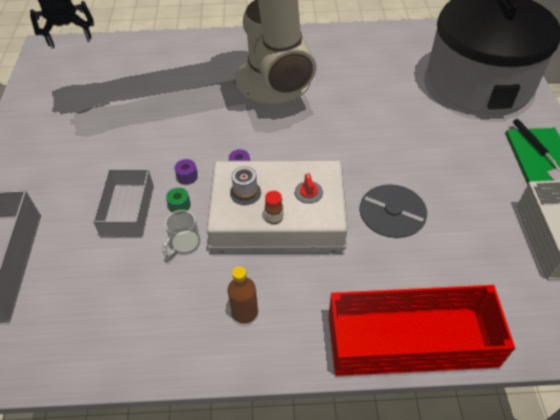

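View pics/top0.png

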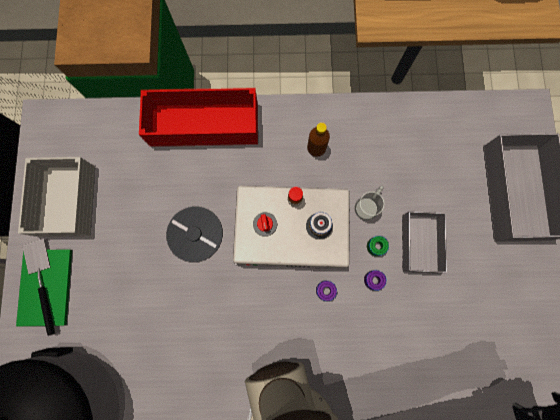

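The scene view shows the blue-banded collar on the shaft at (244,180), the red knob at (309,187) and the jar at (273,207). In the top view they are at (320,224), (265,223) and (296,195).

Look-alikes, by top-view pixel:
- **Collar:** green ring (378,246), purple rings (376,280) and (326,291). I choose the blue-banded one on the deck at (320,224).
- **Knob:** red jar cap (296,195) and the red bin. I choose the red bar at (265,223).

```bash
cat > h.py <<'E'
from workcell import *
import cv2, numpy as np
from scipy.spatial.transform import Rotation as R
def cam(name,obs=None):
    c=get_calibration(name); K=np.array([[c['fx'],0,c['cx']],[0,c['fy'],c['cy']],[0,0,1.]])
    if name=="wrist":
        o=obs or get_obs(); T=np.eye(4); T[:3,:3]=R.from_euler('xyz',o['tcp_rot'],degrees=True).as_matrix(); T[:3,3]=o['ee_pos']
        M=T@c['tool_from_camera']; return K,M[:3,:3],M[:3,3]
    r=cv2.Rodrigues(c['rvec'])[0]; return K,r.T,-r.T@c['tvec']
def ray(C,p):
    K,r,o=C; d=r@np.linalg.solve(K,[p[0],p[1],1]); return o,d/np.linalg.norm(d)
def plane(C,p,z):
    o,d=ray(C,p); return o+d*(z-o[2])/d[2]
def tri(rays):
    A=sum(np.eye(3)-np.outer(d,d) for o,d in rays); b=sum((np.eye(3)-np.outer(d,d))@o for o,d in rays)
    x=np.linalg.solve(A,b); return x,[np.linalg.norm(np.cross(x-o,d)) for o,d in rays]
def blobs(im,kind,box=None,amin=4):
    h=cv2.cvtColor(im,cv2.COLOR_RGB2HSV); H,S,V=h[...,0].astype(int),h[...,1],h[...,2]
    m={'red':((H<6)|(H>174))&(S>140)&(V>60),'blue':(H>95)&(H<130)&(S>70)&(V>30)}[kind].astype(np.uint8)
    if box: k=np.zeros_like(m); x0,y0,x1,y1=box; k[y0:y1,x0:x1]=1; m*=k
    n,l,s,c=cv2.connectedComponentsWithStats(m)
    return [(s[i,4],c[i].round(1),s[i,:4],l==i) for i in range(1,n) if s[i,4]>=amin]
E
python3 - <<'E'
from h import *
B={"scene":(200,140,350,250),"top":(230,180,355,275)}
for n in B:
    im=camera(n); x0,y0,x1,y1=B[n]
    C=cam(n)
    for k in('red','blue'):
        for a,c,s,_ in blobs(im,k,B[n]): print(n,k,a,c,s,plane(C,c,.148 if k=='red' else .16).round(3))
    cv2.imwrite(f"pics/{n}c.png",cv2.resize(im[y0:y1,x0:x1,::-1],None,fx=4,fy=4,interpolation=cv2.INTER_CUBIC))
E
```

```text
scene red 244 [308.4 187.8] [300 175  18  22] [0.587 0.063 0.148]
scene red 228 [272.9 198.9] [265 191  16  17] [ 0.615 -0.019  0.148]
top red 170 [295.4 193.8] [289 187  14  15] [ 0.633 -0.018  0.148]
top red 199 [264.5 222.7] [257 214  16  18] [0.556 0.066 0.148]
top red 5 [320.8 222.4] [320 222   3   2] [ 0.554 -0.084  0.148]
top red 4 [247.5 264. ] [246 264   4   1] [0.448 0.111 0.148]
top blue 4 [310.  222.5] [310 221   1   4] [ 0.552 -0.054  0.16 ]
top blue 5 [329.6 229.2] [328 228   4   4] [ 0.533 -0.105  0.16 ]
```

View pics/topc.png

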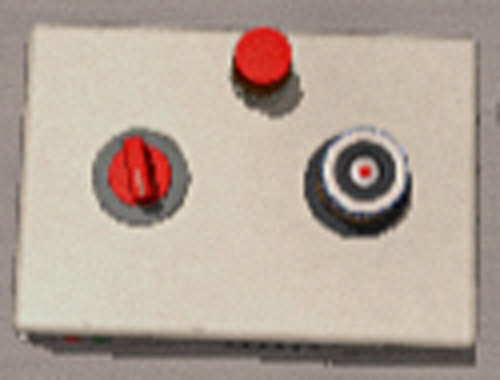

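The crop shows the red knob bar at (135,170), running nearly image-vertical. The blue-banded collar with the red shaft dot is at (365,172), so the choice is confirmed. Next I fly the wrist camera over both of them.

The manual's scale: shifts go in shares of 60 cm and turns go in shares of 2 pi rad. Converting my numbers, 53.5 cm / 60 = 0.8917, 39.5 cm / 60 = 0.6583, -0.235 rad / 6.2832 = -0.0374.

servo_tool([
  [0.6583,0.8917,0.0833,-0.0374],
  [0.6583,0.8917,0.0833,-0.0374],
  [0.6583,0.8917,0.0833,-0.0374],
  [0.6583,0.8917,0.0833,-0.0374],
  [0.6583,0.8917,0.0833,-0.0374],
  [0.6583,0.8917,0.0833,-0.0374],
  [0.6583,0.8917,0.0833,-0.0374],
  [0.6583,0.8917,0.0833,-0.0374],
  [0.6583,0.8917,0.0833,-0.0374],
  [0.6583,0.8917,0.0833,-0.0374],
  [0.6583,0.8917,0.0833,-0.0374],
  [0.6583,0.8917,0.0833,-0.0374],
  [0.6583,0.8917,0.0833,-0.0374],
  [0.6583,0.8917,0.0833,-0.0374],
  [0.6583,0.8917,0.0833,-0.0374],
  [0.6583,0.8917,0.0833,-0.0374],
  [0.6583,0.8917,0.0833,-0.0374],
  [0.6583,0.8917,0.0833,-0.0374],
  [0.6583,0.8917,0.0833,-0.0374],
  [0.6583,0.8917,0.0833,-0.0374],
])

```text
time: 1.87
ee_pos: [0.5229, -0.0007, 0.2814]
tcp_rot: [180.0, 0.0, -0.1]
wrist_force: [0.4, -0.2, 0.1]
opening: 0.0854
grasp_force: 0.0
```

```bash
python3 - <<'E'
from h import *
o=get_obs(); im=camera("wrist"); C=cam("wrist",o); np.save("w1.npy",im); print(o['time'],o['ee_pos'],o['tcp_rot'],o['qd'].round(1),o['wrist_force'])
for k in('red','blue'):
    for a,c,s,_ in blobs(im,k,None,8): print(k,a,c,s,plane(C,c,.148).round(3))
cv2.imwrite("pics/w1.png",im[:,:,::-1])
E
```

```text
1.8667 [ 0.52294743 -0.00066012  0.2814406 ] [ 1.79989701e+02  6.83953104e-04 -5.77245215e-02] [-0.6 -0.6 -0.1 -0.   0.1 -0. ] [ 0.44632069 -0.17417159  0.1077812 ]
red 2191 [306.1  69. ] [281  42  51  56] [ 0.633 -0.02   0.148]
red 1553 [215.3 154.2] [194 133  44  48] [0.564 0.059 0.148]
red 63 [379.6 168.7] [376 165   9   9] [ 0.551 -0.088  0.148]
blue 148 [359.5 157.5] [346 134  49  63] [ 0.561 -0.069  0.148]
blue 65 [408.7 161.6] [396 138  19  53] [ 0.557 -0.113  0.148]
blue 108 [470.7 189.9] [463 174  29  41] [ 0.532 -0.172  0.148]
blue 11 [505.9 183. ] [502 178   7  11] [ 0.538 -0.203  0.148]
blue 10 [389.5 199. ] [385 197  10   4] [ 0.523 -0.099  0.148]
blue 9 [507. 200.] [505 196   4   9] [ 0.522 -0.207  0.148]
blue 12 [377.5 201. ] [372 201  12   1] [ 0.521 -0.088  0.148]
blue 155 [455.2 258.9] [441 247  45  39] [ 0.463 -0.168  0.148]
blue 109 [351.7 272.6] [337 266  39  28] [ 0.449 -0.069  0.148]
```

View pics/w1.png

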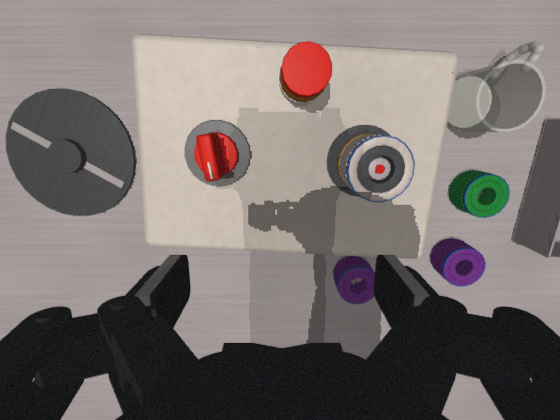

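The wrist view shows the knob bar around (208,157) with its disc, the collar's top ring at (378,168) with the red shaft dot at (380,169), and the jar cap at (306,69). I take a second wrist view, almost above the knob, for height and bar direction.

servo_tool([
  [-0.0383,0.105,-0.0667,0],
  [-0.0383,0.105,-0.0667,0],
  [-0.0383,0.105,-0.0667,0],
  [-0.0383,0.105,-0.0667,0],
  [-0.0383,0.105,-0.0667,0],
])

```text
time: 2.33
ee_pos: [0.5021, 0.0298, 0.2423]
tcp_rot: [-178.6, -0.0, 2.6]
wrist_force: [0.6, 0.1, 0.1]
opening: 0.0853
grasp_force: 0.0
```

```bash
python3 - <<'E'
from h import *
o=get_obs(); im=camera("wrist"); C=cam("wrist",o); np.save("w2.npy",im); print(o['time'],o['ee_pos'],o['tcp_rot'],o['qd'].round(1),o['wrist_force'])
for k in('red','blue'):
    for a,c,s,_ in blobs(im,k,None,12): print(k,a,c,s,plane(C,c,.148).round(3))
x0,y0,x1,y1=200,60,460,240
cv2.imwrite("pics/w2.png",cv2.resize(im[y0:y1,x0:x1,::-1],None,fx=3,fy=3))
E
```

```text
2.3333 [0.50208713 0.02977355 0.24231536] [-1.78617469e+02 -4.62103531e-02  2.62833964e+00] [-0.1  0.5  1.4  0.  -0.1 -0.1] [0.6438585  0.07032117 0.05212941]
red 3370 [372.7  28.6] [340   0  67  63] [ 0.634 -0.024  0.148]
red 2078 [246.9 131.1] [223 104  50  57] [0.562 0.061 0.148]
red 101 [448.  155.1] [443 150  11  11] [ 0.552 -0.09   0.148]
blue 408 [438.3 148.8] [408 114  84  81] [ 0.556 -0.082  0.148]
blue 170 [526.6 193. ] [517 174  37  47] [ 0.526 -0.155  0.148]
blue 24 [457.2 191.8] [447 188  21   8] [ 0.524 -0.102  0.148]
blue 214 [501.6 269.2] [486 255  51  44] [ 0.462 -0.15   0.148]
blue 52 [369.7 286.2] [367 276   8  25] [ 0.44  -0.045  0.148]
blue 16 [526.4 290.9] [519 284  15  13] [ 0.443 -0.175  0.148]
```

View pics/w2.png

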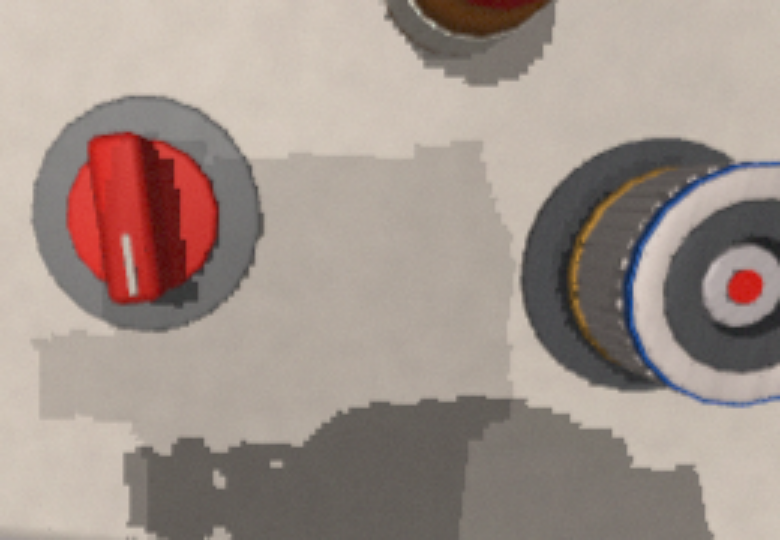

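In the crop the knob foot's centre is at (148,213). The bar runs from (115,137) to (136,300), with its white index mark at (130,265), and the shaft dot is at (745,287). The move stopped halfway because it had too few rows. Next I measure numerically from both views.

```bash
python3 - <<'E'
from h import *
o1=dict(ee_pos=[0.52294743,-0.00066012,0.2814406],tcp_rot=[179.989701,0.000683953,-0.0577245215])
C=[cam("wrist",o1),cam("wrist")]; I=[np.load("w1.npy"),np.load("w2.npy")]
tc,sc=cam("top"),cam("scene")
boxes=[(170,105,265,200),(200,85,300,180)]; dots=[];marks=[]
for k in(0,1):
    im=I[k]; x0,y0,x1,y1=boxes[k]; sub=im[y0:y1,x0:x1]; h=cv2.cvtColor(sub,cv2.COLOR_RGB2HSV)
    red=[b for b in blobs(im,'red',boxes[k],100)][0][3][y0:y1,x0:x1].astype(np.uint8)
    # foot
    m=((h[...,2]<150)|(red>0)).astype(np.uint8); m=cv2.morphologyEx(m,cv2.MORPH_OPEN,np.ones((3,3),np.uint8))
    cs=max(cv2.findContours(m,cv2.RETR_EXTERNAL,cv2.CHAIN_APPROX_NONE)[0],key=cv2.contourArea)
    e=cv2.fitEllipse(cs); p=np.array(e[0])+[x0,y0]; f=plane(C[k],p,.106); print("foot",p.round(1),np.round(e[1],1),f.round(4))
    # white mark inside red hull
    hull=np.zeros_like(red); cr=max(cv2.findContours(red,0,1)[0],key=cv2.contourArea); cv2.fillConvexPoly(hull,cv2.convexHull(cr),1); hull=cv2.erode(hull,np.ones((3,3)))
    w=(hull>0)&(h[...,1]<90)&(h[...,2]>140); ys,xs=np.nonzero(w); mp=np.array([xs.mean()+x0,ys.mean()+y0]); marks.append(mp)
    line=cv2.fitLine(np.c_[xs+x0,ys+y0].astype(np.float32),cv2.DIST_L2,0,.01,.01).ravel()
    a,b=plane(C[k],mp-8*line[:2],.148),plane(C[k],mp+8*line[:2],.148); d=(a-b)*np.sign(a[0]-b[0]); print("mark",mp.round(1),len(xs),"dir deg",np.degrees(np.arctan2(d[1],d[0])).round(1),plane(C[k],mp,.148).round(4))
print("mark",tri([ray(C[k],marks[k]) for k in(0,1)]))
r=[ray(C[0],(379.6,168.7)),ray(C[1],(448.,155.1))]; print("dot",tri(r),[plane(C[k],p,.16).round(4) for k,p in((0,(379.6,168.7)),(1,(448.,155.1)))])
print("dot w/ top",tri(r+[ray(tc,(320.8,222.5))]))
# jar cap and knob red via top for machine yaw check
E
```

```text
foot [217.5 152.8] [63.8 67.9] [0.5617 0.0652 0.106 ]
mark [209.5 169.8] 37 dir deg 8.9 [0.5503 0.0645 0.148 ]
foot [248.6 130.8] [74.9 78.5] [0.562  0.0655 0.106 ]
mark [242.7 147.9] 52 dir deg 9.4 [0.5501 0.0644 0.148 ]
mark (array([0.55021174, 0.06438111, 0.14829308]), [np.float64(0.00010809289010272075), np.float64(0.00010809289010283094)])
dot (array([ 0.55283147, -0.08368884,  0.16072648]), [np.float64(0.00010623761622563946), np.float64(0.00010623761622557319)]) [array([ 0.5526, -0.084 ,  0.16  ]), array([ 0.5529, -0.084 ,  0.16  ])]
dot w/ top (array([ 0.55241675, -0.08336085,  0.16060569]), [np.float64(0.0004993981888017382), np.float64(0.0005969903475051595), np.float64(0.0010767139805357212)])
```

servo_tool([
  [0,0.055,0,0],
  [0,0.055,0,0],
  [0,0.055,0,0],
  [0,0.055,0,0],
  [0,0.055,0,0],
  [0,0.055,0,0],
])

```text
time: 2.88
ee_pos: [0.5033, 0.0464, 0.2413]
tcp_rot: [-177.9, 0.0, 4.1]
wrist_force: [-0.6, 0.5, -0.4]
opening: 0.0854
grasp_force: 0.0
```

```bash
python3 - <<'E'
from h import *
o=get_obs(); print(o['q'].round(2),o['qd'].round(2),o['ee_pos'],o['tcp_rot'].round(2),o['joint_efforts'].round(1))
E
```

```text
[  4.06  -0.89   5.14  96.07   2.14 179.98] [ 0.07 -0.07 -0.08 -0.03  0.11  0.08] [0.50328944 0.0463954  0.2413385 ] [-1.7786e+02  4.0000e-02  4.0800e+00] [  0.1 -45.3  46.4   0.    0.1   0. ]
```

servo_tool([
  [0,0,0,0],
  [0,0,0,0],
])

```text
time: 3.05
ee_pos: [0.5032, 0.0464, 0.2413]
tcp_rot: [-177.9, 0.0, 4.1]
wrist_force: [-0.0, -0.1, -0.1]
opening: 0.0855
grasp_force: 0.0
```

```bash
python3 - <<'E'
from h import *
o=get_obs(); print(o['q'].round(2),o['qd'].round(2),o['ee_pos'],o['tcp_rot'].round(2),o['joint_efforts'].round(1))
E
```

```text
[  4.06  -0.9    5.12  96.07   2.14 179.98] [-0.   -0.08 -0.08  0.03  0.04  0.05] [0.5032089  0.04639524 0.24130588] [-1.7786e+02  4.0000e-02  4.0800e+00] [  0.  -45.3  46.4   0.    0.1   0. ]
```

Joint 6 sits at its 180° limit, which blocks yaw from going lower. I take the half-turn-equivalent grasp instead: turn +180° and move above the knob.

In the tool's units: 5.9 cm / 60 = 0.0983, 2.4 cm / 60 = 0.04, 2.4 rad / 6.2832 = 0.382.

servo_tool([
  [0.01,0.0033,0,0.0191],
  [0.02,0.0067,0,0.0382],
  [0.03,0.01,0,0.0573],
  [0.04,0.0133,0,0.0764],
  [0.05,0.0167,0,0.0955],
  [0.06,0.02,0,0.1146],
  [0.07,0.0233,0,0.1337],
  [0.08,0.0267,0,0.1528],
  [0.09,0.03,0,0.1719],
  [0.0983,0.0317,0,0.191],
  [0.0983,0.0317,0,0.2101],
  [0.0983,0.0317,0,0.2292],
  [0.0983,0.0317,0,0.2483],
  [0.0983,0.0317,0,0.2674],
  [0.0983,0.0317,0,0.2865],
  [0.0983,0.0317,0,0.3056],
  [0.0983,0.0317,0,0.3247],
  [0.0983,0.0317,0,0.3438],
  [0.0983,0.0317,0,0.3629],
  [0.0983,0.0317,0,0.382],
])

```text
time: 4.72
ee_pos: [0.5622, 0.0654, 0.2412]
tcp_rot: [-177.9, 0.0, 141.9]
wrist_force: [0.3, 0.6, -0.4]
opening: 0.0856
grasp_force: 0.0
```

The tool has kept a 2° tilt from the clamping. I undo it at joint 6's opposite limit (yaw ≈ 360°), which also leaves the full clockwise range free.

In the tool's units: 2.4 rad / 6.2832 = 0.382.

servo_tool([
  [0,0,0,0.0191],
  [0,0,0,0.0382],
  [0,0,0,0.0573],
  [0,0,0,0.0764],
  [0,0,0,0.0955],
  [0,0,0,0.1146],
  [0,0,0,0.1337],
  [0,0,0,0.1528],
  [0,0,0,0.1719],
  [0,0,0,0.191],
  [0,0,0,0.2101],
  [0,0,0,0.2292],
  [0,0,0,0.2483],
  [0,0,0,0.2674],
  [0,0,0,0.2865],
  [0,0,0,0.3056],
  [0,0,0,0.3247],
  [0,0,0,0.3438],
  [0,0,0,0.3629],
  [0,0,0,0.382],
])

```text
time: 6.38
ee_pos: [0.5622, 0.0654, 0.2413]
tcp_rot: [-177.9, 0.0, -80.6]
wrist_force: [0.6, 0.1, -0.0]
opening: 0.0856
grasp_force: 0.0
```

In the tool's units: -5 cm / 60 = -0.0833, -3 cm / 60 = -0.05, 1.5 rad / 6.2832 = 0.2387.

servo_tool([
  [0,0,0,0.0191],
  [0,0,0,0.0382],
  [0,0,0,0.0573],
  [0,0,0,0.0764],
  [0,0,0,0.0955],
  [0,0,0,0.1146],
  [0,0,0,0.1337],
  [0,0,0,0.1528],
  [0,0,0,0.1719],
  [0,0,0,0.191],
  [0,0,0,0.2101],
  [0,0,0,0.2292],
  [0,0,0,0.2387],
  [0,-0.05,0,0.2387],
  [0,-0.0833,0,0.2387],
  [0,-0.0833,0,0.2387],
  [0,-0.0833,0,0.2387],
])

```text
time: 7.8
ee_pos: [0.5611, 0.0367, 0.2414]
tcp_rot: [-178.8, 0.0, 3.1]
wrist_force: [-0.5, -0.3, 0.1]
opening: 0.0852
grasp_force: 0.0
```

```bash
python3 - <<'E'
from h import *
o=get_obs(); print(o['time'],o['q'].round(2),o['qd'].round(2),o['ee_pos'],o['tcp_rot'].round(2))
E
```

```text
7.8 [   3.12    6.97   13.36   96.43    1.23 -179.93] [ 0.66  0.07  0.11  0.    0.22 -0.08] [0.56105346 0.03673933 0.24137887] [-1.7877e+02  4.0000e-02  3.0600e+00]
```

In the tool's units: -5.5 cm / 60 = -0.0917, -3 cm / 60 = -0.05.

servo_tool([
  [0,-0.05,0,0],
  [0,-0.0917,0,0],
  [0,-0.0917,0,0],
  [0,-0.0917,0,0],
])

```text
time: 8.13
ee_pos: [0.5607, 0.0075, 0.2413]
tcp_rot: [-179.9, 0.1, 0.7]
wrist_force: [0.8, -1.0, 0.0]
opening: 0.0854
grasp_force: 0.0
```

```bash
python3 - <<'E'
from h import *
o=get_obs(); print(o['time'],o['q'].round(2),o['qd'].round(2),o['ee_pos'],o['tcp_rot'].round(2))
E
```

```text
8.1333 [ 7.2000e-01  6.7900e+00  1.3170e+01  9.6450e+01  8.0000e-02 -1.7994e+02] [ 0.75  0.07 -0.04 -0.04  0.39  0.07] [0.56069868 0.00745504 0.24134278] [-1.7992e+02  7.0000e-02  6.6000e-01]
```

In the tool's units: -11.9 cm / 60 = -0.1983, 5.8 cm / 60 = 0.0967, 0.09 rad / 6.2832 = 0.0143.

servo_tool([
  [0,0.0333,0,0.0032],
  [0.0017,0.0667,0,0.008],
  [0.0017,0.0967,-0.0333,0.0143],
  [0.0017,0.0967,-0.0833,0.0143],
  [0.0017,0.0967,-0.1333,0.0143],
  [0.0017,0.0967,-0.1667,0.0143],
  [0.0017,0.0967,-0.1917,0.0143],
  [0.0017,0.0967,-0.1983,0.0143],
  [0.0017,0.0967,-0.1983,0.0143],
])

```text
time: 8.88
ee_pos: [0.561, 0.0663, 0.1213]
tcp_rot: [-179.9, 0.2, 5.9]
wrist_force: [0.2, 0.7, 0.2]
opening: 0.0855
grasp_force: 0.0
```

servo_tool([
  [0,0,0,0],
  [0,0,0,0],
  [0,0,0,0],
  [0,0,0,0],
  [0,0,0,0],
  [0,0,0,0],
  [0,0,0,0],
], claw=1, force=30)

```text
time: 9.47
ee_pos: [0.5619, 0.0657, 0.1228]
tcp_rot: [-180.0, 0.0, 5.9]
wrist_force: [-0.9, -2.9, 3.3]
opening: 0.0133
grasp_force: 33.0
```

Gripped (13.3 mm on the 14 mm bar). Now I twist clockwise.

In the tool's units: -1.1 rad / 6.2832 = -0.1751.

servo_tool([
  [0,0,0,-0.0191],
  [0,0,0,-0.0382],
  [0,0,0,-0.0573],
  [0,0,0,-0.0764],
  [0,0,0,-0.0955],
  [0,0,0,-0.1146],
  [0,0,0,-0.1337],
  [0,0,0,-0.1528],
  [0,0,0,-0.1687],
  [0,0,0,-0.1751],
  [0,0,0,-0.1751],
])

```text
time: 10.38
ee_pos: [0.5613, 0.0646, 0.1228]
tcp_rot: [180.0, -0.1, -57.4]
wrist_force: [-2.9, -9.2, 4.7]
opening: 0.0133
grasp_force: 33.3
```

```bash
python3 -c "
from h import *
o=get_obs();print(o['tcp_rot'],o['wrist_force'],o['torque'],o['q'].round(1))"
```

```text
[ 1.79976653e+02 -6.02371420e-02 -5.73623043e+01] [-2.92885584 -9.21791579  4.73921   ] [-1.92934189  0.67402042  0.10282592] [ 6.60e+00  6.20e+00 -6.00e-01  8.32e+01 -1.00e-01 -1.16e+02]
```

In the tool's units: -0.11 rad / 6.2832 = -0.0175.

servo_tool([
  [0,0,0,-0.0064],
  [0,0,0,-0.0111],
  [0,0,0,-0.0143],
  [0,0,0,-0.0175],
  [0,0,0,-0.0175],
  [0,0,0,-0.0175],
])

```text
time: 10.88
ee_pos: [0.5613, 0.0646, 0.1229]
tcp_rot: [180.0, -0.1, -63.4]
wrist_force: [-3.9, -10.7, 5.5]
opening: 0.0135
grasp_force: 57.5
```

```bash
python3 -c "
from h import *
o=get_obs();print(o['tcp_rot'],o['wrist_force'],o['torque'],o['q'].round(1))"
```

```text
[ 1.79989993e+02 -9.32835445e-02 -6.33889702e+01] [ -3.92597109 -10.73002612   5.47599906] [-2.18117719  0.77093129  1.4913435 ] [ 6.60e+00  6.20e+00 -6.00e-01  8.32e+01 -1.00e-01 -1.10e+02]
```

The torque jumped from 0.10 to 1.49 Nm, so the knob is at its hard stop. I release it, then rise.

In the tool's units: 0.02 rad / 6.2832 = 0.0032.

servo_tool([
  [0,0,0,0.0032],
  [0,0,0,0.0032],
  [0,0,0,0.0032],
  [0,0,0,0.0032],
  [0,0,0,0.0032],
  [0,0,0,0.0032],
  [0,0,0,0.0032],
  [0,0,0,0.0032],
], claw=0)

```text
time: 11.55
ee_pos: [0.5617, 0.0663, 0.1223]
tcp_rot: [-179.9, 0.1, -62.3]
wrist_force: [0.7, 0.8, 0.0]
opening: 0.0852
grasp_force: 0.0
```

In the tool's units: 12 cm / 60 = 0.2, -10 cm / 60 = -0.1667, 0.75 rad / 6.2832 = 0.1194.

servo_tool([
  [0,0,0.05,0],
  [0,0,0.1,0],
  [0,0,0.1667,0.0064],
  [-0.0167,-0.0333,0.2,0.0255],
  [-0.0333,-0.0833,0.2,0.0446],
  [-0.05,-0.1167,0.2,0.0637],
  [-0.0667,-0.15,0.2,0.0796],
  [-0.0833,-0.1667,0.2,0.0955],
  [-0.0833,-0.1667,0.2,0.1114],
  [-0.0833,-0.1667,0.2,0.1194],
  [-0.0833,-0.1667,0.2,0.1194],
])

```text
time: 12.47
ee_pos: [0.5116, -0.0341, 0.2425]
tcp_rot: [-179.9, 0.1, -19.2]
wrist_force: [0.6, -0.2, 0.1]
opening: 0.0855
grasp_force: 0.0
```

```bash
python3 - <<'E'
from h import *
o=get_obs(); im=camera("wrist"); C=cam("wrist",o); np.save("w3.npy",im); print(o['time'],o['ee_pos'],o['tcp_rot'].round(2),o['q'].round(1),o['wrist_force'].round(1))
for a,c,s,_ in blobs(im,'red',None,12): print(a,c,s,plane(C,c,.16).round(4))
cv2.imwrite("pics/w3.png",im[:,:,::-1])
E
```

```text
12.4667 [ 0.51158149 -0.03409763  0.24246843] [-1.799e+02  6.000e-02 -1.923e+01] [-3.900e+00  1.000e-01  6.300e+00  9.620e+01  1.000e-01 -1.646e+02] [ 0.6 -0.2  0.1]
3303 [199.3  58.5] [168  25  64  68] [ 0.6324 -0.0173  0.16  ]
93 [329.6 140.2] [325 135  11  11] [ 0.5526 -0.0839  0.16  ]
2271 [156.1 185.5] [123 161  62  57] [0.5636 0.0471 0.16  ]
```

View pics/w3.png

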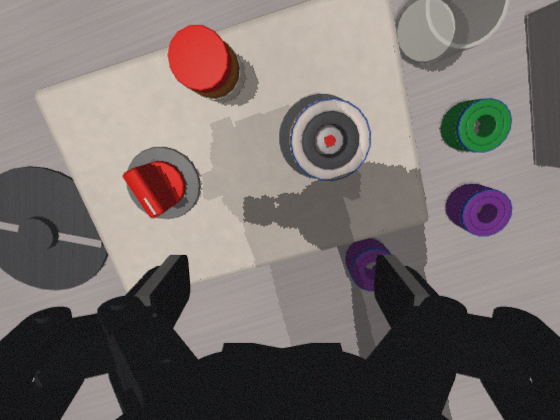

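The knob at (150,190) has swung back with its index mark at (150,210), and the collar's top ring is centred near (330,138). Next I check the mark's position and triangulate the collar top.

```bash
python3 - <<'E'
from h import *
O=[dict(ee_pos=[0.52294743,-0.00066012,0.2814406],tcp_rot=[179.989701,0.000683953,-0.0577245215]),
dict(ee_pos=[0.50208713,0.02977355,0.24231536],tcp_rot=[-178.617469,-0.0462103531,2.62833964]),None]
cen=[(378,168),(450,155),(330,138)]; rr=[]
for k in range(3):
    im=np.load(f"w{k+1}.npy"); C=cam("wrist",O[k]); h=cv2.cvtColor(im,cv2.COLOR_RGB2HSV)
    # bright unsaturated top ring
    m=((h[...,1]<45)&(h[...,2]>170)).astype(np.uint8); n=np.zeros_like(m); cv2.circle(n,cen[k],44,1,-1); b=((h[...,0]>95)&(h[...,0]<130)&(h[...,1]>60)).astype(np.uint8)
    m=m*n*(1-b); l=cv2.connectedComponents(m,connectivity=4)[1]
    cv2.imwrite(f"m{k}.png",m*255)
    # blue band outer ellipse
    b=b*n; ys,xs=np.nonzero(b); e=cv2.fitEllipseDirect(np.c_[xs,ys].astype(np.float32)); 
    print("blue",len(xs),np.round(e,1) if 0 else (np.round(e[0],1),np.round(e[1],1)),plane(C,e[0],.163).round(4)); rr.append(ray(C,e[0]))
    # inner dark bore hole
    d=((h[...,2]<110)).astype(np.uint8); nn=np.zeros_like(m); cv2.circle(nn,cen[k],26,1,-1); d*=nn; 
    cs=max(cv2.findContours(d,0,1)[0],key=cv2.contourArea); e=cv2.fitEllipse(cs); print("bore",np.round(e[0],1),np.round(e[1],1),plane(C,e[0],.164).round(4))
print(tri(rr)); print(tri([rr[0],rr[2]]))
im=np.load("w3.npy");h=cv2.cvtColor(im,cv2.COLOR_RGB2HSV); x0,y0,x1,y1=140,192,160,222; s=h[y0:y1,x0:x1]; ys,xs=np.nonzero((s[...,1]<90)&(s[...,2]>140)); 
ok=(xs+x0<156); print("mark",len(xs),xs.mean()+x0,ys.mean()+y0,plane(cam("wrist"),(xs.mean()+x0,ys.mean()+y0),.148))
E
```

```text
blue 269 (array([380.3, 168.2]), array([63.6, 68.8])) [ 0.5533 -0.0835  0.163 ]
bore [380.1 168.9] [44.3 48.9] [ 0.5528 -0.0831  0.164 ]
blue 450 (array([449.8, 154.1]), array([75.8, 86.3])) [ 0.5533 -0.0835  0.163 ]
bore [450. 155.] [51.1 51.1] [ 0.5528 -0.0833  0.164 ]
blue 381 (array([330.1, 139.1]), array([78.6, 82.4])) [ 0.5534 -0.084   0.163 ]
bore [330. 138.] [51.1 51.1] [ 0.5543 -0.084   0.164 ]
(array([ 0.55322772, -0.08403631,  0.16190283]), [np.float64(0.00018670248067607697), np.float64(6.745948530024875e-05), np.float64(0.00012370912905197625)])
(array([ 0.55310587, -0.08421615,  0.16094819]), [np.float64(0.00012596263105561605), np.float64(0.000125962631055412)])
mark 183 147.6830601092896 214.40437158469945 [0.54426844 0.06909439 0.148     ]
```

The collar top centre is at (0.553,-0.084), about 0.162–0.164 high, and the knob is back at rest. I descend on the collar and grip it.

In the tool's units: -12 cm / 60 = -0.2, -2.5 cm / 60 = -0.0417.

servo_tool([
  [0.0333,-0.0417,0,0],
  [0.0692,-0.0833,0,0],
  [0.0692,-0.0833,-0.05,0],
  [0.0692,-0.0833,-0.1,0],
  [0.0692,-0.0833,-0.1417,0],
  [0.0692,-0.0833,-0.175,0],
  [0.0692,-0.0833,-0.1933,0],
  [0.0692,-0.0833,-0.2,0],
  [0.0692,-0.0833,-0.2,0],
])

```text
time: 13.27
ee_pos: [0.553, -0.0836, 0.1219]
tcp_rot: [-179.9, 0.1, -19.4]
wrist_force: [0.2, 0.7, 0.3]
opening: 0.0855
grasp_force: 0.0
```

servo_tool([
  [0,0,0,0],
  [0,0,0,0],
  [0,0,0,0],
  [0,0,0,0],
  [0,0,0,0],
  [0,0,0,0],
], claw=1, force=80)

```text
time: 13.77
ee_pos: [0.5539, -0.0839, 0.1236]
tcp_rot: [-179.9, -0.1, -19.3]
wrist_force: [1.2, -0.2, 6.0]
opening: 0.0553
grasp_force: 83.4
```

In the tool's units: -0.25 cm / 60 = -0.0042, -0.15 cm / 60 = -0.0025, -0.34 rad / 6.2832 = -0.0541.

servo_tool([
  [0,0,-0.0025,0],
  [0,0,-0.0042,-0.008],
  [0,0,-0.0042,-0.0159],
  [0,0,-0.0042,-0.0255],
  [0,0,-0.0042,-0.035],
  [0,0,-0.0042,-0.0446],
  [0,0,-0.0042,-0.0541],
])

```text
time: 14.35
ee_pos: [0.5547, -0.0846, 0.1229]
tcp_rot: [-179.8, -0.2, -39.0]
wrist_force: [-0.5, -3.4, 18.1]
opening: 0.055
grasp_force: 85.0
```

In the tool's units: -0.18 rad / 6.2832 = -0.0286.

servo_tool([
  [0,0,0,-0.0095],
  [0,0,0,-0.0191],
  [0,0,0,-0.0286],
  [0,0,0,-0.0286],
])

```text
time: 14.68
ee_pos: [0.5549, -0.0848, 0.1233]
tcp_rot: [-179.7, -0.3, -49.4]
wrist_force: [0.3, -3.8, 18.3]
opening: 0.0551
grasp_force: 84.6
```

In the tool's units: -0.15 rad / 6.2832 = -0.0239.

servo_tool([
  [0,0,0,-0.008],
  [0,0,0,-0.0159],
  [0,0,0,-0.0239],
  [0,0,0,-0.0239],
])

```text
time: 15.02
ee_pos: [0.5548, -0.0854, 0.1233]
tcp_rot: [-179.7, -0.3, -57.9]
wrist_force: [-0.8, -5.9, 17.6]
opening: 0.0547
grasp_force: 84.7
```

In the tool's units: -0.1 rad / 6.2832 = -0.0159.

servo_tool([
  [0,0,0,-0.008],
  [0,0,0,-0.0159],
  [0,0,0,-0.0159],
])

```text
time: 15.27
ee_pos: [0.5546, -0.0852, 0.123]
tcp_rot: [-179.7, -0.2, -63.7]
wrist_force: [0.6, -4.4, 16.6]
opening: 0.0547
grasp_force: 84.6
```

In the tool's units: -0.1 rad / 6.2832 = -0.0159.

servo_tool([
  [0,0,0,-0.008],
  [0,0,0,-0.0159],
  [0,0,0,-0.0159],
])

```text
time: 15.52
ee_pos: [0.5541, -0.0842, 0.1215]
tcp_rot: [-179.8, -0.0, -69.4]
wrist_force: [1.1, 0.2, 8.1]
opening: 0.0547
grasp_force: 83.5
```

In the tool's units: -0.1 rad / 6.2832 = -0.0159.

servo_tool([
  [0,0,0,-0.008],
  [0,0,0,-0.0159],
  [0,0,0,-0.0159],
])

```text
time: 15.77
ee_pos: [0.5538, -0.0842, 0.1207]
tcp_rot: [-179.8, 0.0, -75.0]
wrist_force: [2.3, -1.6, 3.9]
opening: 0.0545
grasp_force: 83.4
```

The force dropped from 17 to 4 N and z fell, so the keyway is over the pin. I push down.

servo_tool([
  [0,0,-0.0033,0],
  [0,0,-0.0067,0],
  [0,0,-0.01,0],
  [0,0,-0.01,0],
])

```text
time: 16.1
ee_pos: [0.5538, -0.0842, 0.1142]
tcp_rot: [-179.8, 0.0, -74.8]
wrist_force: [2.7, -2.1, 2.7]
opening: 0.0554
grasp_force: 83.5
```

In the tool's units: -0.35 cm / 60 = -0.0058, -0.2 cm / 60 = -0.0033.

servo_tool([
  [0,0,-0.0033,0],
  [0,0,-0.0058,0],
  [0,0,-0.0058,0],
  [0,0,-0.0058,0],
])

```text
time: 16.43
ee_pos: [0.554, -0.0842, 0.1134]
tcp_rot: [-179.7, -0.0, -74.8]
wrist_force: [-3.8, -1.6, 22.0]
opening: 0.055
grasp_force: 85.3
```

In the tool's units: -0.1 cm / 60 = -0.0017.

servo_tool([
  [0,0,-0.0017,0],
  [0,0,-0.0017,0],
  [0,0,-0.0017,0],
  [0,0,-0.0017,0],
])

```text
time: 16.77
ee_pos: [0.554, -0.0842, 0.1132]
tcp_rot: [-179.7, -0.1, -74.8]
wrist_force: [-5.5, -0.9, 27.6]
opening: 0.055
grasp_force: 85.8
```

```bash
python3 - <<'E'
from h import *
o=get_obs(); im=camera("wrist"); C=cam("wrist",o); print(o['time'],o['ee_pos'],o['wrist_force'].round(1),o['torque'].round(2))
s=camera("scene"); a=im[20:380]; 
b=cv2.resize(s[140:250,200:350],(490,360),interpolation=cv2.INTER_CUBIC)
cv2.imwrite("pics/w4.png",cv2.resize(np.hstack([a[:, 100:400],b]),None,fx=1,fy=1)[:,:,::-1])
E
```

```text
16.7667 [ 0.55395889 -0.08419805  0.11320987] [-5.5 -0.9 27.6] [-0.27  1.52 -0.06]
```

View pics/w4.png

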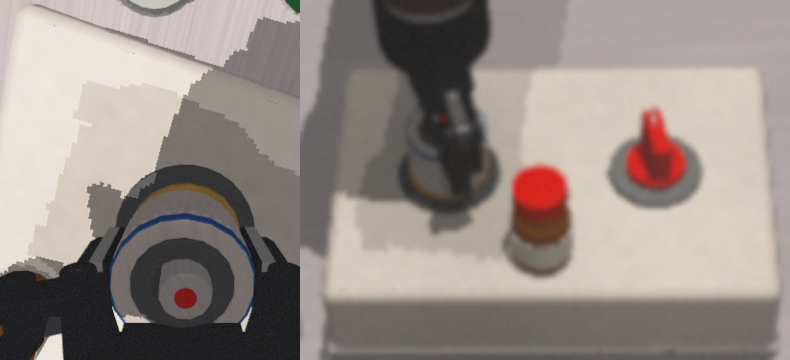

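The crop shows the knob at rest, the jar undisturbed, and the shaft dot at (185,298) now standing proud of the collar's top. z barely moves as the force rises to 28 N, so the collar is on its hard stop. I hand in while holding it there.

```bash
python3 -c "
from workcell import *
print(job_done())"
```

```text
the job is handed in; nothing more can be done
None
```

The job is handed in at about 17 s: the knob was twisted to its stop and sprang back, then the collar was keyed and pushed home, and it is still held there with about 28 N; `job_done()` gave no verdict.

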